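Close up the microplate case

ROBOT

A 7-joint arm with a two-finger parallel gripper is mounted at the origin on the work surface. World frame = base frame: x ahead of the robot, y to its left, z up, the work surface at z = 0. Lengths are in m, angles in rad, forces in N, time in s.
With the tool pointing down it reaches from about 0.425 to 0.925 m from the base axis. Payload 6.8 kg.
Tool frame: the origin (TCP) lies on the centre line of the jaws, within the pads' length; the fingertips stand 19 mm ahead of it and the grasp point (between the pads) is the TCP (r.tip_extent is the y of the fingertips in the tool frame, in m); y points along the fingers, z is the direction in which the jaws open and shut, and the axes are right-handed (so a half turn about y gives the same grasp; the last joint's range is limited). The gripper opens to 85 mm and grips with 20 to 120 N. Pads are 22 mm wide; open, the fingers measure 114 mm over their backs; the gripper's body (76 mm by 85 mm) begins 54 mm behind the grasp point. The pads swing forward as they close: fully open they stand 13 mm farther back than shut.
Start: joints at [-1.366, 0.477, 0.022, 1.555, -0.011, 1.109, -0.083], TCP at [0.208, 0.642, 0.25] pointing down, gripper open.
Joint ranges: [-2.96, 2.96], [-0.34, 2.1], [-1.41, 1.46], [0.24, 2.44], [-1.37, 4.51], [0.17, 1.92], [-2.96, 2.96]. Speed limits (rad/s): [2.39, 2.39, 3.14, 3.14, 3.14, 3.14, 3.14].

INTERFACE

Orientations are given as a rotation vector (axis times angle).
In Python, from bench import r gives the robot as it stands. The module is installed in compiled form; this text tells all that it offers.
- The arm moves only by the tool jog_arm, never from a script. Its argument "motion" is a list of rows, each a list of 3 entries, a list of its own where there are three numbers: the opening, from 0 (shut) to 1 (fully open), then the shift along the tool's x, y, z in m, then the turn, a rotation vector about the tool's x, y, z in degrees. A call has 1 to 10 rows; each row shifts and turns the commanded pose from where the row before left it, along the tool's axes as they then stand; what a row does not reach is not made up. A row lasts 1/12 s, in which the tool goes at most 41.7 mm and 7.16 degrees, less where a joint would pass 70% of its speed; a pose out of reach is approached as far as the arm can. A call with a gripper value outside its range is refused whole. The fingers move at their own pace and stop on an object; "force" is the grip in N (left out, the last holds). Time passes only in rows, so rows that do not move let the fingers close. It gives the time, the measured TCP pose, the force and the opening at its end, in the units of the state.
- r.get_obs(): the state, without advancing time (a new reading comes with each control period).
- r.grab_frame(name): name is "scene" or "top"; returns a dict with "image" (384x512x3 uint8, red, green, blue), "range_z" (384x512 float32, m along the optical axis (not along the pixel's ray), 0 where there is no reading), "fx", "fy", "cx", "cy" (pixels), "k1" (the pictures are not rectified: a ray, as slopes to the right and down, at radius r is drawn at 1 + k1 r^2 times it, then the intrinsics apply), "xyz" and "orientation" of the camera in the world. Camera axes: x right, y down, z forward; pixel columns grow to the right and rows downward; lengths in m; the calibration is good to about 2 mm. A picture is of the moment at which its call begins.
- r.hand_in(): hands the job in, once; it reports no verdict.
The state is a dict: "clock": time; "joints": joint angles; "qvel": joint speeds; "tau": joint torques, N m; "tcp_pos": TCP position; "orientation": TCP orientation; "contact_force": force on the tool from outside, world axes, zero at the start; "moment": the same for the moment, N m; "grip_width": finger opening in m.
Only numpy, scipy, OpenCV 4.12 (cv2) and the standard library are available. Lean on these libraries where they do the work, as an engineer would, in place of code of your own. Each camera call takes 0.05 s, during which the arm holds its last target.

TASK

Close up the microplate case for carrying: with the fingers push the upright red flap down flat over the plate, then push the blue hinged cover all the way shut over it. Push only on the outer faces of the flap and the cover (the sides that end up on top), without pinching them, and do not pick up anything. Leave the plate in its place in the case, and the bottle, the jar and the spare plate where they stand.

Things in the scene. Friction and masses are not known exactly. Their poses are not given: they have to be found in the camera images.
- case: grey open case, fast on the bench: 170 mm along its x, 200 along its y, rim 60 mm high, walls 6 mm. Origin: centre of its underside; z up. The plate lies in its middle. The blue cover is hinged along its +y wall, the red flap inside its -y wall; both hinge lines are parallel to the case's x. Turned about z by up to 0.35 rad either way
- flap (a joint): angle of the red flap, rad: 0 = folded flat over the plate (its stop), 1.57 = upright. Range 0 to 1.62, starts at 1.3 to 1.6. Stays where it is left (hinge friction 0.07 N m, under 1 N at its free edge). Hinge line at y = -85 mm, z = 47 mm in the case's frame
- flap_edge (a point): middle of the flap's free edge, on its outer face. The flap is a red panel, 130 mm along the hinge, 125 mm from hinge to free edge, centred at x = 0 of the case; its outer face lies 3 mm from the hinge line and looks to the case's -y when upright, up when folded (then 50 mm above the bench, inside the rim). A dark foam pad, 4 mm thick, covers its inner face
- cover (a joint): angle of the blue cover, rad: 0 = fully shut on the rim (its stop), 1.57 = upright, more = leaning outwards to the case's +y. Range 0 to 2.15, starts at 1.75 to 2.05. Stays where it is left (hinge friction 0.32 N m, about 2 N at its free edge). Hinge line at y = +100 mm, z = 60.5 mm in the case's frame. It jams on the flap if that is still up
- cover_edge (a point): middle of the cover's free edge, on its outer face. The cover is a blue panel, 170 mm along the hinge, 200 mm from hinge to free edge, centred at x = 0 of the case; its outer face lies 6 mm from the hinge line and looks to the case's +y when upright, up when shut. A dark foam pad, 3 mm thick, covers its inner face
- plate: pale 24-well plate lying in the case, 128 mm (case x) x 86 mm (case y) x 14 mm, loose in its foam seat. Origin: centre of its underside, 26 mm above the bench; its top is 40 mm above the bench, below the rim and below the folded flap
- spare_plate: second 24-well plate, 128 x 86 x 14 mm, lying loose on the bench beside the case's -y wall; leave alone. Origin: centre of its underside
- bottle: amber bottle with white cap, 44 mm diameter, 90 mm tall, loose on the bench beyond the case's +x wall; leave alone. Origin: centre of its underside
- jar: white jar with red cap, 60 mm diameter, 60 mm tall, loose on the bench beyond the case's +x wall; leave alone. Origin: centre of its underside
Not all that is in view belongs to the job. What is shaped like the plate but purple or yellow is not meant.

How it is judged:
On the way, in this order (a step that is already met when the one before it is completed fails the run):
1. the flap is folded down flat while the cover still stands open (value of joint flap below 0.08 rad and value of joint cover above 1 rad), for 0.2 s.
2. the cover is shut over the folded flap (value of joint cover below 0.06 rad and value of joint flap below 0.08 rad), for 0.2 s.
At the end, for the whole second after the job is handed in: the flap lies folded (within 0.08 rad of its stop), the cover is shut over it (within 0.06 rad of its stop, about 12 mm at the free edge) and at rest, the plate lies in its seat in the case, the bottle, the jar and the spare plate stand within 20 mm of where they were (all of step 2 and value of joint cover above -0.05 rad and velocity of joint cover between -0.05 and 0.05 rad/s and z of plate in the frame of case below 0.032 m and horizontal distance between plate and case below 0.012 m and angle between each of bottle, jar's own z axis and vertical below 0.2 rad and distance of each of spare_plate, bottle, jar from where it was at the start of the episode below 0.02 m); the robot touches nothing.
It fails at once if the cover is swung down (below 1.0 rad) while the flap is still up (above 0.3 rad) (value of joint cover below 1 rad and value of joint flap above 0.3 rad).
It fails at once if the fingers press on the foam on the inner face of the flap or cover (pinching or pulling it) (contact force between the fingers and flap_c1 above 1 N or contact force between the fingers and cover_c1 above 1 N).
It fails at once if the plate is lifted out of its seat (z of plate in the frame of case above 0.042 m).
It fails at once if the bottle, the jar or the spare plate is lifted, tipped or moved by more than 20 mm (distance of any of spare_plate, bottle, jar from where it was at the start of the episode above 0.02 m or angle between any of bottle, jar's own z axis and vertical above 0.3 rad).
It also fails if it takes over 64 s, if anything falls off the work surface, if the arm or the gripper's body presses on something with over 40 N, if the wrist force passes 120 N, or if a joint passes its speed limit or range.

## Working session

There is one attempt and no reset: what is moved stays moved. The work goes in short steps, Python scripts to look and compute and a tool call to move; the robot and the scene stay as the last step left them, time stands still between calls to the robot, and variables do not carry over. Pictures are saved under pics/ and viewed, and the job is handed in when it is done.

Besides the shell and the picture viewer there is one more tool, called after "Emit:" by a JSON object that holds its "api" and its "payload", one argument or row to a line. jog_arm: Moves the arm, as the interface text tells. Its arguments: {"type":"object","properties":{"motion":{"type":"array","items":{"type":"array"}},"force":{"type":"number"}},"required":["motion"]}

```bash
mkdir -p pics
cat > h.py <<'E'
import numpy as np, cv2
from scipy.spatial.transform import Rotation as R
def rays(f):
    h,w=f["image"].shape[:2]
    K=np.array([[f["fx"],0,f["cx"]],[0,f["fy"],f["cy"]],[0,0,1.]])
    u,v=np.meshgrid(np.arange(w),np.arange(h))
    p=np.stack([u.ravel(),v.ravel()],1).astype(np.float64)[:,None]
    s=cv2.undistortPoints(p,K,np.array([f["k1"],0,0,0.]))[:,0]
    return np.c_[s,np.ones(len(s))].reshape(h,w,3)
def cloud(f):
    d=rays(f)*f["range_z"][...,None]
    o=np.array(f["orientation"])
    P=R.from_rotvec(o).apply(d.reshape(-1,3)).reshape(d.shape)+np.array(f["xyz"])
    P[f["range_z"]<=0]=np.nan
    return P
E
python3 - <<'E'
from bench import r
import cv2,pickle
from h import *
print(r.get_obs(), r.tip_extent)
for n in("scene","top"):
    f=r.grab_frame(n); pickle.dump(f,open(n+".pkl","wb"))
    print(n,{k:f[k] for k in f if k not in("image","range_z")})
    cv2.imwrite(f"pics/{n}0.png",f["image"][...,::-1])
E
```

```text
{'clock': 0.0, 'joints': array([-1.36610188,  0.47781338,  0.02232944,  1.55647971, -0.01152256,
        1.10928963, -0.08311992]), 'qvel': array([-9.26845205e-05, -2.87054199e-03, -1.24972629e-03, -5.71793132e-04,
       -1.90498290e-03,  8.04755035e-04, -1.36639981e-03]), 'tau': array([ 1.94736887e-03, -5.96459985e+01,  1.60811808e+00, -2.81196892e+01,
        1.21677914e-02,  9.21989704e-03, -6.13375249e-06]), 'tcp_pos': array([0.20753547, 0.6417036 , 0.24930464]), 'orientation': array([-1.55867727,  0.24568826, -0.24541013]), 'contact_force': array([-0.66873699,  0.40986131,  0.07943962]), 'moment': array([ 0.04588969, -0.01003687,  0.01077181]), 'grip_width': 0.08565528915092457} 0.019
scene {'fx': 378.3993669172947, 'fy': 378.3993669172947, 'cx': 250.96765105612678, 'cy': 198.337497221187, 'k1': -0.0016304270604610117, 'xyz': array([1.15359121, 0.16884159, 0.68912645]), 'orientation': array([-1.53873578, -1.9774176 ,  0.83791411])}
top {'fx': 381.6308051721097, 'fy': 381.6308051721097, 'cx': 257.8196062841572, 'cy': 189.67439029830427, 'k1': -0.018640182772385577, 'xyz': array([0.47204324, 0.02284039, 0.85007993]), 'orientation': array([-2.18355277,  2.16220025, -0.06133151])}
```

View pics/scene0.png

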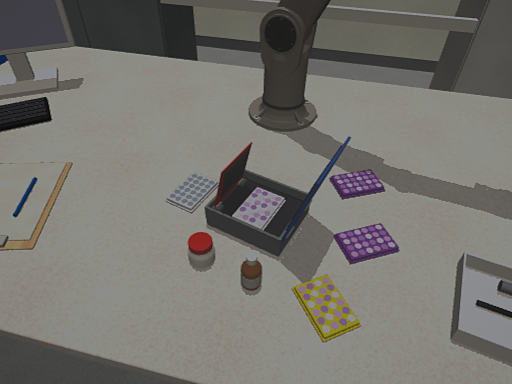

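View pics/top0.png

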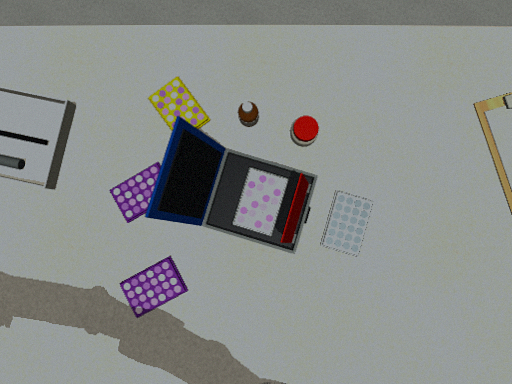

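The top view shows the case around (262,200), with the red flap at (296,210) and the blue cover at (187,172). The bottle is at (248,113), the jar at (305,130) and the pale spare plate at (347,222). Next I'll measure these.

Run:
```python
import pickle
from h import *
for n in("top","scene"):
    f=pickle.load(open(n+".pkl","rb")); P=cloud(f)
    hsv=cv2.cvtColor(f["image"],cv2.COLOR_RGB2HSV); H,S,V=[hsv[...,i].astype(int) for i in range(3)]
    red=((H<8)|(H>172))&(S>150)&(V>60); blue=(H>105)&(H<125)&(S>150)&(V>40)
    z=P[...,2]
    print(n,"bench z",np.nanmedian(z[300:,300:]))
    for nm,m in(("red",red),("blue",blue)):
        k,l,st,c=cv2.connectedComponentsWithStats(m.astype(np.uint8))
        for i in range(1,k):
            if st[i,4]>60:
                Q=P[l==i]; Q=Q[~np.isnan(Q[:,0])]
                print(nm,st[i],np.round(c[i]),"min",np.round(np.percentile(Q,2,0),3),"max",np.round(np.percentile(Q,98,0),3),"med",np.round(np.median(Q,0),3))
    if n=="top":
        # rim: grey at z~60
        m=(S<70)&(z>0.052)&(z<0.068)
        k,l,st,c=cv2.connectedComponentsWithStats(m.astype(np.uint8),connectivity=8)
        for i in range(1,k):
            if st[i,4]>30:
                Q=P[l==i][:,:2]; print("rim",st[i],np.round(c[i]),cv2.minAreaRect(Q.astype(np.float32)*1000))
        # any pts above 55mm in the region
        pm=(S<60)&(V>110)&(z>0.03)&(z<0.05)
        k,l,st,c=cv2.connectedComponentsWithStats(pm.astype(np.uint8))
        for i in range(1,k):
            if st[i,4]>100: print("pale",st[i],np.round(c[i]),cv2.minAreaRect(P[l==i][:,:2].astype(np.float32)*1000))
        cv2.imwrite("pics/crop.png",cv2.resize(f["image"][100:270,130:390,::-1],None,fx=3,fy=3))
    else: cv2.imwrite("pics/crop_s.png",cv2.resize(f["image"][120:310,150:370,::-1],None,fx=3,fy=3))
```

```text
top bench z 6.961613235989539e-05
red [293 116  26  25 487] [306. 128.] min [ 0.64  -0.084  0.055] max [ 0.687 -0.036  0.063] med [ 0.663 -0.06   0.06 ]
red [280 173  29  70 728] [295. 210.] min [ 0.43  -0.059  0.052] max [ 0.55  -0.007  0.17 ] med [ 0.49  -0.033  0.125]
blue [ 145  116   80  110 1765] [178. 174.] min [0.464 0.116 0.064] max [0.63  0.207 0.252] med [0.545 0.177 0.234]
rim [ 202  148  116  106 1161] [260. 200.] ((510.18621826171875, 33.55047607421875), (205.4089813232422, 170.43154907226562), 73.8875732421875)
pale [  0  86  67 102 373] [ 41. 134.] ((647.9424438476562, 558.1342163085938), (157.19773864746094, 200.7788848876953), 78.74687194824219)
pale [ 233  168   55   68 2013] [260. 201.] ((510.031005859375, 34.75635528564453), (85.2187271118164, 127.03982543945312), 73.5328369140625)
scene bench z 0.0008339460728565284
red [188 232  24  19 359] [200. 241.] min [ 0.643 -0.081  0.058] max [ 0.691 -0.035  0.063] med [ 0.668 -0.058  0.061]
blue [317 137  33  47 140] [332. 162.] min [0.485 0.167 0.25 ] max [0.634 0.211 0.253] med [0.572 0.186 0.251]
blue [ 13 178  23  38 137] [ 24. 197.] min [ 0.539 -0.582  0.012] max [ 0.666 -0.539  0.019] med [ 0.608 -0.557  0.016]
```

View pics/crop.png

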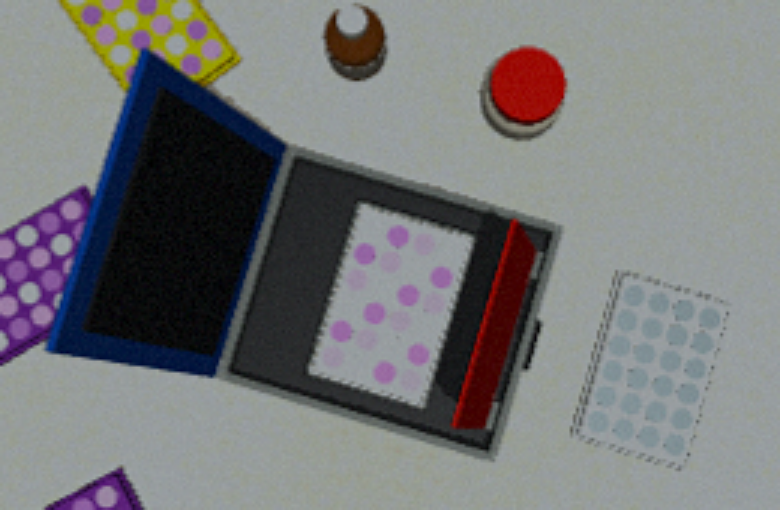

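View pics/crop_s.png

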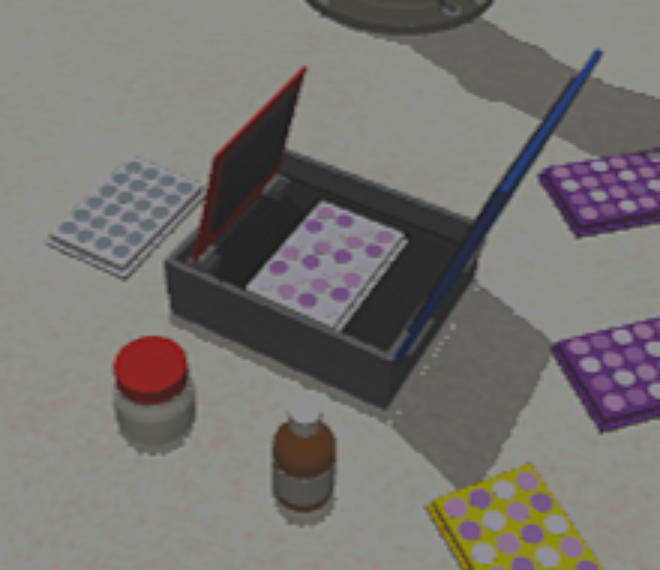

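```bash
cat >> h.py <<'E'
C=np.array([.510,.034,0]); A=R.from_euler('z',73.8-90,degrees=True)
def tocase(p): return A.inv().apply(np.array(p)-C)
def report(r):
    o=r.get_obs(); T=R.from_rotvec(o["orientation"])
    print("t",round(o["clock"],2),"tcp case mm",np.round(tocase(o["tcp_pos"])*1e3,1),"world",np.round(o["tcp_pos"],3),"F case",np.round(A.inv().apply(o["contact_force"]),1),"w",round(o["grip_width"],4))
    print("tool axes in case (cols)\n",np.round((A.inv()*T).as_matrix(),3))
    return o,T
def delta(r,target_case_mm):
    "shift in tool axes (mm) to bring the TCP to a case-frame point"
    o,T=report(r); w=A.apply(np.array(target_case_mm)/1e3)+C
    print("shift tool mm",np.round(T.inv().apply(w-o["tcp_pos"])*1e3,1))
E
python3 - <<'E'
import pickle
from bench import r
from h import *
f=pickle.load(open("top.pkl","rb")); P=cloud(f)
hsv=cv2.cvtColor(f["image"],cv2.COLOR_RGB2HSV); H,S,V=[hsv[...,i].astype(int) for i in range(3)]
red=((H<8)|(H>172))&(S>150)&(V>60); blue=(H>105)&(H<125)&(S>150)&(V>40)
red[:160]=0
for m in(red,blue):
    Q=P[m]; Q=tocase(Q[~np.isnan(Q[:,0])]); 
    Q=Q[Q[:,2]>np.percentile(Q[:,2],60)]
    print(np.round(np.percentile(Q,[2,50,98],axis=0)*1e3))
    i=np.argsort(-Q[:,2])[:40]; print("top pts mean",np.round(Q[i].mean(0)*1e3))
Q=P[(blue)]; Q=tocase(Q[~np.isnan(Q[:,0])]); Q=Q[np.abs(Q[:,0])<.08]
c=np.polyfit(Q[:,2],Q[:,1],1); print("cover y(z)",c, "angle",np.pi/2+np.arctan(c[0]))
Q=P[red]; Q=tocase(Q[~np.isnan(Q[:,0])]); c=np.polyfit(Q[:,2],Q[:,1],1); print("flap y(z)",c,"angle",np.pi/2-np.arctan(c[0]))
delta(r,[0,-140,350])
E
```

```text
[[-62. -66. 140.]
 [ -2. -61. 164.]
 [ 62. -57. 171.]]
top pts mean [  5. -59. 170.]
[[-81. 154. 239.]
 [ -3. 158. 248.]
 [ 80. 162. 253.]]
top pts mean [ -1. 160. 253.]
cover y(z) [0.30233302 0.0830464 ] angle 1.8643921255740605
flap y(z) [ 0.2262969  -0.09757194] angle 1.348247819113687
t 0.1 tcp case mm [-460.   499.2  249.4] world [0.208 0.642 0.249] F case [ 0.2  0.  -0.4] w 0.0854
tool axes in case (cols)
 [[ 1.     0.     0.03 ]
 [-0.03  -0.002  1.   ]
 [ 0.    -1.    -0.002]]
shift tool mm [ 479.   -99.5 -625.3]
```

Emit:
{"api": "jog_arm", "payload": {
  "motion": [
    [0, [0.024, -0.01, -0.01], [0, -1.7, 0]],
    [0, [0.024, -0.01, -0.01], [0, 0, 0]],
    [0, [0.024, -0.01, -0.01], [0, 0, 0]],
    [0, [0.024, -0.01, -0.01], [0, 0, 0]],
    [0, [0.024, -0.01, -0.01], [0, 0, 0]],
    [0, [0.024, -0.01, -0.01], [0, 0, 0]],
    [0, [0.024, -0.01, -0.01], [0, 0, 0]],
    [0, [0.024, -0.01, -0.01], [0, 0, 0]],
    [0, [0.024, -0.01, -0.01], [0, 0, 0]],
    [0, [0.024, -0.01, -0.01], [0, 0, 0]]
  ]
}}

```text
clock: 0.93
tcp_pos: [0.4105, 0.4774, 0.3504]
orientation: [-1.56, 0.223, -0.222]
contact_force: [0.3, 0.2, -0.9]
grip_width: 0.0001
```

Emit:
{"api": "jog_arm", "payload": {
  "motion": [
    [0, [0.024, 0, -0.024], [0, 0, 0]],
    [0, [0.024, 0, -0.024], [0, 0, 0]],
    [0, [0.024, 0, -0.024], [0, 0, 0]],
    [0, [0.024, 0, -0.024], [0, 0, 0]],
    [0, [0.024, 0, -0.024], [0, 0, 0]],
    [0, [0.024, 0, -0.024], [0, 0, 0]],
    [0, [0.024, 0, -0.024], [0, 0, 0]],
    [0, [0.024, 0, -0.024], [0, 0, 0]],
    [0, [0, 0, 0], [0, 0, 0]],
    [0, [0, 0, 0], [0, 0, 0]]
  ]
}}

```text
clock: 1.77
tcp_pos: [0.5414, 0.2378, 0.3501]
orientation: [-1.56, 0.226, -0.226]
contact_force: [-0.7, 1.0, 0.5]
grip_width: 0.0001
```

Run:
```python
from bench import r
from h import *
delta(r,[0,-140,350])
```

```text
t 1.77 tcp case mm [-26.7 204.5 350.1] world [0.541 0.238 0.35 ] F case [-1.   0.8  0.5] w 0.0001
tool axes in case (cols)
 [[ 1.     0.     0.006]
 [-0.006 -0.001  1.   ]
 [ 0.    -1.    -0.001]]
shift tool mm [  28.6    0.4 -344.3]
```

Emit:
{"api": "jog_arm", "payload": {
  "motion": [
    [0, [0.003, 0, -0.034], [0, 0, 0]],
    [0, [0.003, 0, -0.034], [0, 0, 0]],
    [0, [0.003, 0, -0.034], [0, 0, 0]],
    [0, [0.003, 0, -0.034], [0, 0, 0]],
    [0, [0.003, 0, -0.034], [0, 0, 0]],
    [0, [0.003, 0, -0.034], [0, 0, 0]],
    [0, [0.003, 0, -0.034], [0, 0, 0]],
    [0, [0.003, 0, -0.034], [0, 0, 0]],
    [0, [0.003, 0, -0.034], [0, 0, 0]],
    [0, [0.003, 0, -0.034], [0, 0, 0]]
  ]
}}

```text
clock: 2.6
tcp_pos: [0.4738, -0.0941, 0.3502]
orientation: [-1.559, 0.22, -0.22]
contact_force: [0.2, -0.8, -0.7]
grip_width: -0.0002
```

Run:
```python
from bench import r
from h import *
delta(r,[0,-130,158])
```

```text
t 2.6 tcp case mm [   0.9 -133.1  350.2] world [ 0.474 -0.094  0.35 ] F case [ 0.4 -0.7 -0.7] w -0.0002
tool axes in case (cols)
 [[ 1.    -0.    -0.002]
 [ 0.002  0.001  1.   ]
 [-0.    -1.     0.001]]
shift tool mm [ -0.9 192.2   3. ]
```

Emit:
{"api": "jog_arm", "payload": {
  "motion": [
    [0, [0, 0.024, 0], [0, 0, 0]],
    [0, [0, 0.024, 0], [0, 0, 0]],
    [0, [0, 0.024, 0], [0, 0, 0]],
    [0, [0, 0.024, 0], [0, 0, 0]],
    [0, [0, 0.024, 0], [0, 0, 0]],
    [0, [0, 0.024, 0], [0, 0, 0]],
    [0, [0, 0.024, 0], [0, 0, 0]],
    [0, [0, 0.024, 0], [0, 0, 0]],
    [0, [0, 0, 0], [0, 0, 0]]
  ]
}}

```text
clock: 3.35
tcp_pos: [0.4716, -0.0922, 0.1544]
orientation: [-1.56, 0.226, -0.214]
contact_force: [-0.8, -0.0, 0.2]
grip_width: 0.0002
```

Run:
```python
from bench import r
from h import *
o,T=report(r)
f=r.grab_frame("scene"); cv2.imwrite("pics/s1.png",cv2.resize(f["image"][80:310,150:370,::-1],None,fx=2.5,fy=2.5))
# tip arc path
for th in np.arange(1.35,-.01,-.15):
    rho=95
    y=-85+rho*np.cos(th)-3*np.sin(th); z=47+rho*np.sin(th)+3*np.cos(th); print(round(th,2),"face pt",round(y),round(z))
```

```text
t 3.35 tcp case mm [  -1.7 -132.   154.4] world [ 0.472 -0.092  0.154] F case [-0.7 -0.2  0.2] w 0.0002
tool axes in case (cols)
 [[ 1.    -0.008 -0.002]
 [ 0.002 -0.002  1.   ]
 [-0.008 -1.    -0.002]]
1.35 face pt -67 140
1.2 face pt -53 137
1.05 face pt -40 131
0.9 face pt -28 123
0.75 face pt -18 114
0.6 face pt -8 103
0.45 face pt -1 91
0.3 face pt 5 78
0.15 face pt 8 64
0.0 face pt 10 50
```

View pics/s1.png

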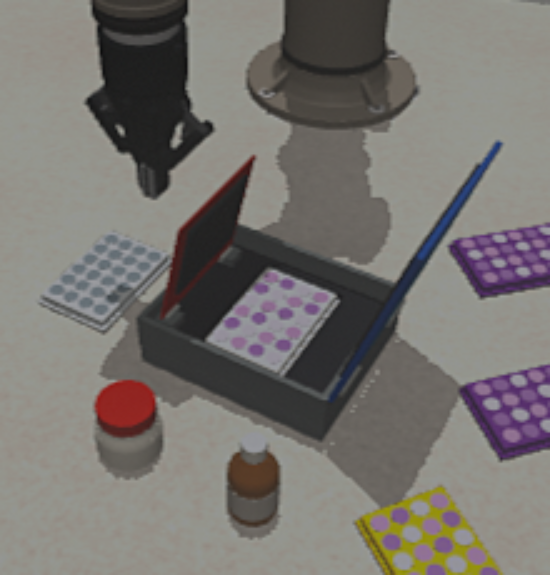

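Emit:
{"api": "jog_arm", "payload": {
  "motion": [
    [0, [0, -0.01, 0], [0, 0, 0]],
    [0, [0, -0.01, 0], [0, 0, 0]],
    [0, [0, 0, 0.014], [0, 0, 0]],
    [0, [0, 0, 0.014], [0, 0, 0]],
    [0, [0, 0, 0.014], [0, 0, 0]],
    [0, [0, 0, 0.013], [0, 0, 0]],
    [0, [0, 0.002, 0.008], [0, 0, 0]],
    [0, [0, 0.002, 0.008], [0, 0, 0]]
  ]
}}

```text
clock: 4.07
tcp_pos: [0.4955, -0.0254, 0.1764]
orientation: [-1.558, 0.219, -0.225]
contact_force: [0.0, -1.3, 0.1]
grip_width: -0.0002
```

Run:
```python
from bench import r
from h import *
o,T=report(r)
f=r.grab_frame("scene"); cv2.imwrite("pics/s2.png",cv2.resize(f["image"][80:310,150:370,::-1],None,fx=2.5,fy=2.5))
```

```text
t 4.07 tcp case mm [  2.7 -61.  176.4] world [ 0.496 -0.025  0.176] F case [ 0.4 -1.2  0.1] w -0.0002
tool axes in case (cols)
 [[ 1.     0.004 -0.   ]
 [ 0.     0.002  1.   ]
 [ 0.004 -1.     0.002]]
```

View pics/s2.png

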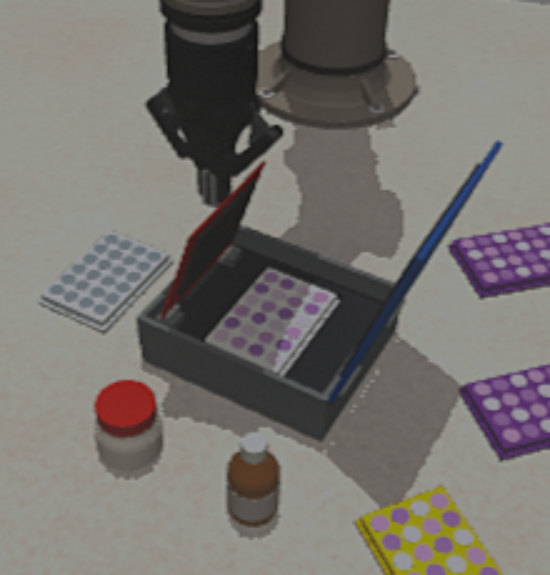

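The flap, with its edge at (262,167) in the crop, has begun to tilt under the fingertips. I'll continue along the arc.

Emit:
{"api": "jog_arm", "payload": {
  "motion": [
    [0, [0, 0.007, 0.006], [0, 0, 0]],
    [0, [0, 0.007, 0.008], [0, 0, 0]],
    [0, [0, 0.004, 0.007], [0, 0, 0]],
    [0, [0, 0.005, 0.007], [0, 0, 0]],
    [0, [0, 0.005, 0.006], [0, 0, 0]],
    [0, [0, 0.006, 0.006], [0, 0, 0]],
    [0, [0, 0.006, 0.006], [0, 0, 0]],
    [0, [0, 0.006, 0.005], [0, 0, 0]]
  ]
}}

```text
clock: 4.78
tcp_pos: [0.5085, 0.0235, 0.1276]
orientation: [-1.559, 0.222, -0.222]
contact_force: [0.0, -0.1, 1.3]
grip_width: -0.0001
```

Run:
```python
from bench import r
from h import *
o,T=report(r)
f=r.grab_frame("scene"); cv2.imwrite("pics/s3.png",cv2.resize(f["image"][80:310,150:370,::-1],None,fx=2.5,fy=2.5))
```

```text
t 4.78 tcp case mm [  1.4 -10.5 127.6] world [0.508 0.024 0.128] F case [ 0.  -0.1  1.3] w -0.0001
tool axes in case (cols)
 [[ 1. -0.  0.]
 [-0. -0.  1.]
 [-0. -1. -0.]]
```

View pics/s3.png

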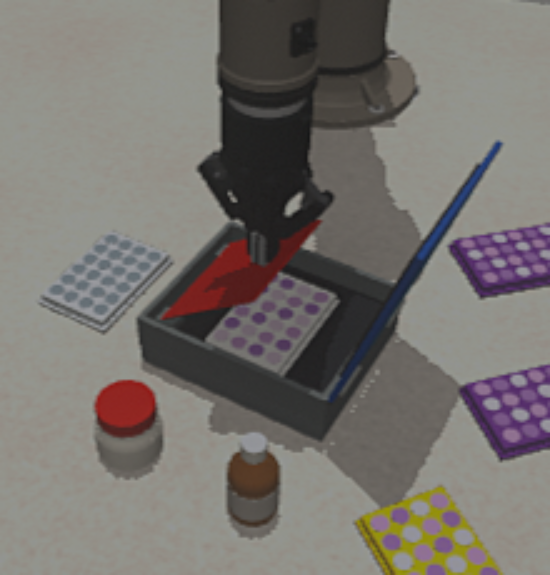

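Emit:
{"api": "jog_arm", "payload": {
  "motion": [
    [0, [0, 0.007, 0.004], [0, 0, 0]],
    [0, [0, 0.007, 0.004], [0, 0, 0]],
    [0, [0, 0.007, 0.003], [0, 0, 0]],
    [0, [0, 0.007, 0.003], [0, 0, 0]],
    [0, [0, 0.007, 0.002], [0, 0, 0]],
    [0, [0, 0.007, 0.002], [0, 0, 0]],
    [0, [0, 0.007, 0.001], [0, 0, 0]],
    [0, [0, 0.006, 0], [0, 0, 0]],
    [0, [0, 0.003, 0], [0, 0, 0]],
    [0, [0, 0, 0], [0, 0, 0]]
  ]
}}

```text
clock: 5.67
tcp_pos: [0.5133, 0.0409, 0.0696]
orientation: [-1.56, 0.223, -0.222]
contact_force: [-0.6, 0.4, 0.7]
grip_width: -0.0
```

Run:
```python
from bench import r
from h import *
o,T=report(r)
f=r.grab_frame("scene"); cv2.imwrite("pics/s4.png",cv2.resize(f["image"][80:310,150:370,::-1],None,fx=2.5,fy=2.5))
```

```text
t 5.67 tcp case mm [ 1.2  7.6 69.6] world [0.513 0.041 0.07 ] F case [-0.7  0.2  0.7] w -0.0
tool axes in case (cols)
 [[ 1.    -0.001  0.001]
 [-0.001 -0.001  1.   ]
 [-0.001 -1.    -0.001]]
```

View pics/s4.png

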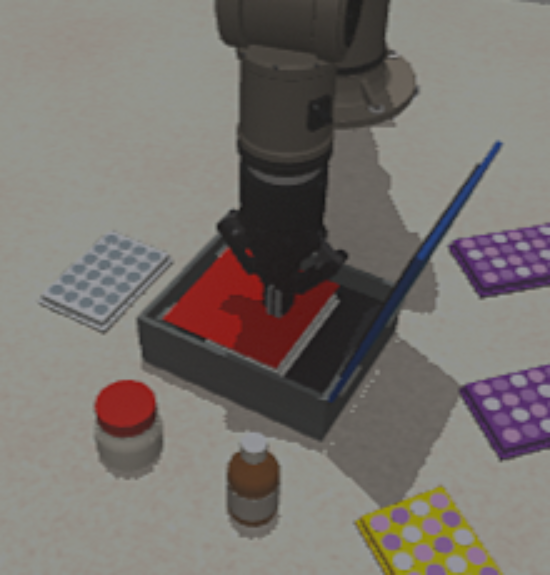

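The flap is almost flat. I'll press a little further until it meets its stop.

Emit:
{"api": "jog_arm", "payload": {
  "motion": [
    [0, [0, 0.002, 0], [0, 0, 0]],
    [0, [0, 0.002, 0], [0, 0, 0]],
    [0, [0, 0, 0], [0, 0, 0]],
    [0, [0, 0, 0], [0, 0, 0]],
    [0, [0, 0, 0], [0, 0, 0]]
  ]
}}

```text
clock: 6.13
tcp_pos: [0.514, 0.0409, 0.0685]
orientation: [-1.558, 0.223, -0.223]
contact_force: [-7.8, -0.8, 24.6]
grip_width: 0.0002
```

That is the stop, with 25 N pushing back. I'll lift straight up and look again.

Emit:
{"api": "jog_arm", "payload": {
  "motion": [
    [0, [0, -0.01, 0], [0, 0, 0]],
    [0, [0, -0.03, 0], [0, 0, 0]],
    [0, [0, -0.03, 0], [0, 0, 0]],
    [0, [0, -0.03, 0], [0, 0, 0]],
    [0, [0, -0.03, 0], [0, 0, 0]],
    [0, [0, -0.03, 0], [0, 0, 0]],
    [0, [0, -0.03, 0], [0, 0, 0]],
    [0, [0, -0.03, 0], [0, 0, 0]],
    [0, [0, -0.03, 0], [0, 0, 0]],
    [0, [0, -0.03, 0], [0, 0, 0]]
  ]
}}

```text
clock: 6.97
tcp_pos: [0.5132, 0.0408, 0.3481]
orientation: [-1.559, 0.222, -0.223]
contact_force: [0.7, 0.7, 0.3]
grip_width: 0.0002
```

Run:
```python
from bench import r
from h import *
f=r.grab_frame("scene"); cv2.imwrite("pics/s5.png",cv2.resize(f["image"][80:310,150:370,::-1],None,fx=2.5,fy=2.5))
P=cloud(f); hsv=cv2.cvtColor(f["image"],cv2.COLOR_RGB2HSV); H,S,V=[hsv[...,i].astype(int) for i in range(3)]
red=((H<8)|(H>172))&(S>150)&(V>60)
Q=P[red];Q=tocase(Q[~np.isnan(Q[:,0])]);Q=Q[(Q[:,1]>-.09)&(Q[:,1]<.06)&(abs(Q[:,0])<.07)]
c=np.polyfit(Q[:,1],Q[:,2],1);print("flap slope",c,len(Q), np.round(np.percentile(Q,[2,98],axis=0)*1e3))
delta(r,[0,260,350])
```

```text
flap slope [-0.00020342  0.05052287] 1870 [[-59. -79.  48.]
 [ 64.  40.  53.]]
t 7.02 tcp case mm [  3.8   8.3 354.1] world [0.516 0.041 0.354] F case [2.8 0.8 3.9] w 0.0004
tool axes in case (cols)
 [[ 1.     0.008  0.001]
 [-0.001  0.006  1.   ]
 [ 0.008 -1.     0.006]]
shift tool mm [ -4.2   5.5 251.6]
```

View pics/s5.png

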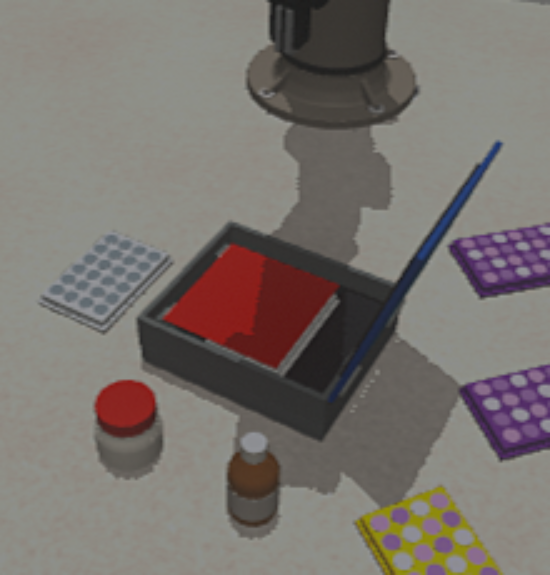

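The flap lies flat: its slope is about 0 and it is 50 mm above the bench. Next I'll cross over the cover to its outer side.

Emit:
{"api": "jog_arm", "payload": {
  "motion": [
    [0, [0, 0, 0.028], [0, 0, 0]],
    [0, [0, 0, 0.028], [0, 0, 0]],
    [0, [0, 0, 0.028], [0, 0, 0]],
    [0, [0, 0, 0.028], [0, 0, 0]],
    [0, [0, 0, 0.028], [0, 0, 0]],
    [0, [0, 0, 0.028], [0, 0, 0]],
    [0, [0, 0, 0.028], [0, 0, 0]],
    [0, [0, 0, 0.028], [0, 0, 0]],
    [0, [0, 0, 0.028], [0, 0, 0]],
    [0, [0, 0, 0], [0, 0, 0]]
  ]
}}

```text
clock: 7.85
tcp_pos: [0.5832, 0.29, 0.345]
orientation: [-1.558, 0.217, -0.215]
contact_force: [-1.1, -0.0, -0.5]
grip_width: 0.0001
```

Run:
```python
from bench import r
from h import *
delta(r,[0,240,256])
```

```text
t 7.85 tcp case mm [ -1.1 266.3 345. ] world [0.583 0.29  0.345] F case [-1.  -0.3 -0.5] w 0.0001
tool axes in case (cols)
 [[ 1.    -0.002 -0.007]
 [ 0.007  0.002  1.   ]
 [-0.002 -1.     0.002]]
shift tool mm [  1.1  89.  -26.5]
```

Emit:
{"api": "jog_arm", "payload": {
  "motion": [
    [0, [0, 0.022, 0], [0, 0, 0]],
    [0, [0, 0.022, 0], [0, 0, 0]],
    [0, [0, 0.022, 0], [0, 0, 0]],
    [0, [0, 0.022, 0], [0, 0, 0]],
    [0, [0, 0, -0.02], [0, 0, 0]],
    [0, [0, 0, -0.02], [0, 0, 0]],
    [0, [0, 0, -0.02], [0, 0, 0]],
    [0, [0, 0, 0], [0, 0, 0]]
  ]
}}

```text
clock: 8.52
tcp_pos: [0.5669, 0.2201, 0.2582]
orientation: [-1.561, 0.227, -0.226]
contact_force: [0.1, 0.5, -0.2]
grip_width: 0.0003
```

Run:
```python
from bench import r
from h import *
report(r)
f=r.grab_frame("scene"); cv2.imwrite("pics/s6.png",cv2.resize(f["image"][60:310,150:400,::-1],None,fx=2.3,fy=2.3))
```

```text
t 8.52 tcp case mm [  2.7 194.6 258.2] world [0.567 0.22  0.258] F case [-0.   0.5 -0.2] w 0.0003
tool axes in case (cols)
 [[ 1.    -0.     0.006]
 [-0.006 -0.003  1.   ]
 [-0.    -1.    -0.003]]
```

View pics/s6.png

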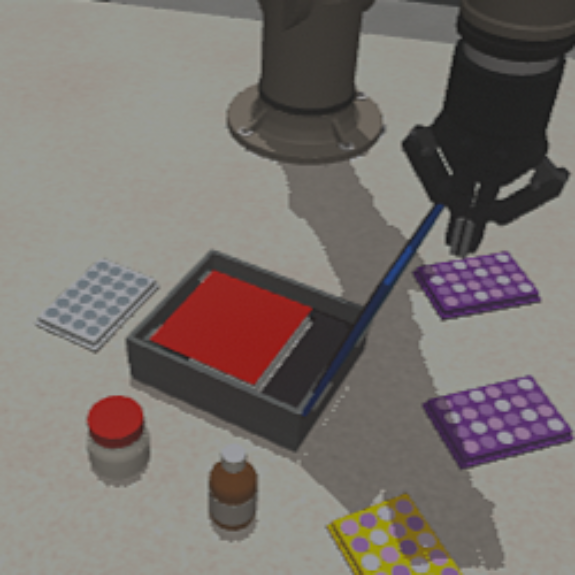

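The fingers stand outside the cover, with the tip at (462,250) in the crop and the cover edge at (440,207). Now I'll push towards the case's -y.

Emit:
{"api": "jog_arm", "payload": {
  "motion": [
    [0, [0, 0, -0.01], [0, 0, 0]],
    [0, [0, 0, -0.01], [0, 0, 0]],
    [0, [0, 0, -0.01], [0, 0, 0]],
    [0, [0, 0, -0.01], [0, 0, 0]],
    [0, [0, -0.001, -0.01], [0, 0, 0]],
    [0, [0, -0.001, -0.01], [0, 0, 0]],
    [0, [0, 0, -0.01], [0, 0, 0]],
    [0, [0, 0, -0.01], [0, 0, 0]]
  ]
}}

```text
clock: 9.23
tcp_pos: [0.5447, 0.1476, 0.2605]
orientation: [-1.559, 0.222, -0.223]
contact_force: [1.6, 2.1, 1.5]
grip_width: 0.0002
```

Run:
```python
from bench import r
from h import *
report(r)
f=r.grab_frame("scene"); cv2.imwrite("pics/s7.png",cv2.resize(f["image"][60:310,150:400,::-1],None,fx=2.3,fy=2.3))
```

```text
t 9.23 tcp case mm [  1.6 118.8 260.5] world [0.545 0.148 0.26 ] F case [0.9 2.5 1.5] w 0.0002
tool axes in case (cols)
 [[ 1.     0.     0.001]
 [-0.001  0.     1.   ]
 [ 0.    -1.     0.   ]]
```

View pics/s7.png

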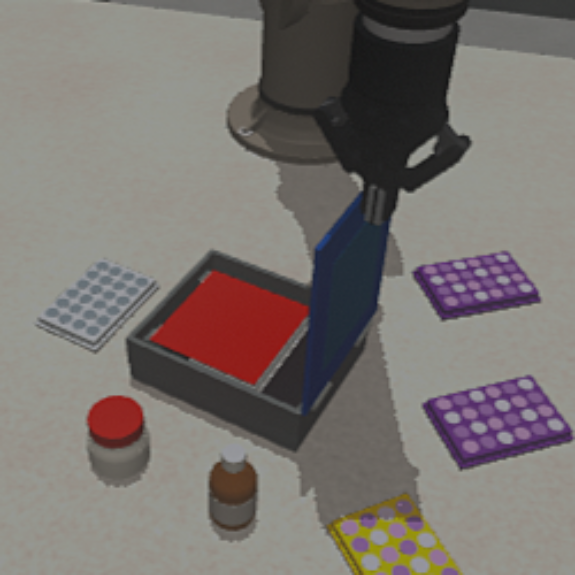

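Emit:
{"api": "jog_arm", "payload": {
  "motion": [
    [0, [0, 0.001, -0.015], [0, 0, 0]],
    [0, [0, 0.002, -0.015], [0, 0, 0]],
    [0, [0, 0.003, -0.012], [0, 0, 0]],
    [0, [0, 0.003, -0.012], [0, 0, 0]],
    [0, [0, 0.004, -0.012], [0, 0, 0]],
    [0, [0, 0.004, -0.011], [0, 0, 0]],
    [0, [0, 0.005, -0.011], [0, 0, 0]],
    [0, [0, 0.005, -0.011], [0, 0, 0]],
    [0, [0, 0.008, -0.01], [0, 0, 0]],
    [0, [0, 0.008, -0.01], [0, 0, 0]]
  ]
}}

```text
clock: 10.12
tcp_pos: [0.5113, 0.0333, 0.2165]
orientation: [-1.56, 0.222, -0.222]
contact_force: [0.8, 0.5, 1.2]
grip_width: -0.0001
```

Run:
```python
from bench import r
from h import *
report(r)
f=r.grab_frame("scene"); cv2.imwrite("pics/s8.png",cv2.resize(f["image"][60:310,150:400,::-1],None,fx=2.3,fy=2.3))
```

```text
t 10.12 tcp case mm [  1.4  -0.3 216.5] world [0.511 0.033 0.217] F case [0.6 0.7 1.2] w -0.0001
tool axes in case (cols)
 [[ 1. -0.  0.]
 [-0. -0.  1.]
 [-0. -1. -0.]]
```

View pics/s8.png

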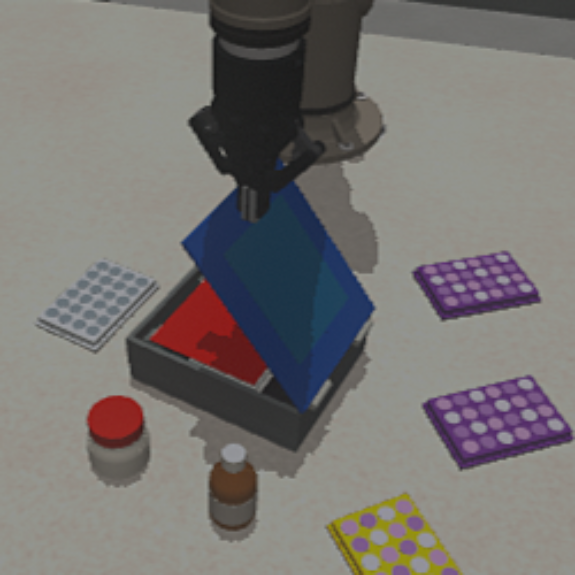

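Emit:
{"api": "jog_arm", "payload": {
  "motion": [
    [0, [0, 0.01, -0.011], [0, 0, 0]],
    [0, [0, 0.01, -0.011], [0, 0, 0]],
    [0, [0, 0.01, -0.011], [0, 0, 0]],
    [0, [0, 0.01, -0.006], [0, 0, 0]],
    [0, [0, 0.01, -0.006], [0, 0, 0]],
    [0, [0, 0.011, -0.006], [0, 0, 0]],
    [0, [0, 0.009, -0.003], [0, 0, 0]],
    [0, [0, 0.009, -0.003], [0, 0, 0]],
    [0, [0, 0.009, -0.003], [0, 0, 0]],
    [0, [0, 0.007, -0.003], [0, 0, 0]]
  ]
}}

```text
clock: 11.0
tcp_pos: [0.4939, -0.0259, 0.1212]
orientation: [-1.559, 0.222, -0.221]
contact_force: [-0.8, 0.4, 0.2]
grip_width: 0.0004
```

Run:
```python
from bench import r
from h import *
report(r)
f=r.grab_frame("scene"); cv2.imwrite("pics/s9.png",cv2.resize(f["image"][60:310,150:400,::-1],None,fx=2.3,fy=2.3))
```

```text
t 11.0 tcp case mm [  1.3 -62.  121.2] world [ 0.494 -0.026  0.121] F case [-0.9  0.2  0.2] w 0.0004
tool axes in case (cols)
 [[ 1.    -0.001 -0.   ]
 [ 0.     0.     1.   ]
 [-0.001 -1.     0.   ]]
```

View pics/s9.png

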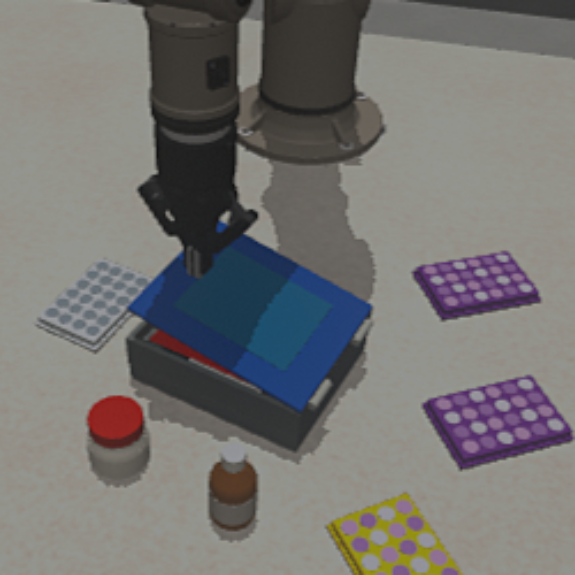

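Emit:
{"api": "jog_arm", "payload": {
  "motion": [
    [0, [0, 0.007, -0.001], [0, 0, 0]],
    [0, [0, 0.007, -0.001], [0, 0, 0]],
    [0, [0, 0.007, 0], [0, 0, 0]],
    [0, [0, 0.006, 0], [0, 0, 0]],
    [0, [0, 0.005, 0], [0, 0, 0]],
    [0, [0, 0.003, 0], [0, 0, 0]],
    [0, [0, 0.002, 0], [0, 0, 0]],
    [0, [0, 0, 0], [0, 0, 0]],
    [0, [0, 0, 0], [0, 0, 0]],
    [0, [0, 0, 0], [0, 0, 0]]
  ]
}}

```text
clock: 11.88
tcp_pos: [0.4934, -0.0279, 0.0856]
orientation: [-1.559, 0.223, -0.222]
contact_force: [-2.4, 0.3, 4.5]
grip_width: 0.0
```

Run:
```python
from bench import r
from h import *
report(r)
f=r.grab_frame("scene"); cv2.imwrite("pics/s10.png",cv2.resize(f["image"][60:310,150:400,::-1],None,fx=2.3,fy=2.3))
```

```text
t 11.88 tcp case mm [  1.3 -64.1  85.6] world [ 0.493 -0.028  0.086] F case [-2.4 -0.4  4.5] w 0.0
tool axes in case (cols)
 [[ 1. -0.  0.]
 [-0.  0.  1.]
 [-0. -1.  0.]]
```

View pics/s10.png

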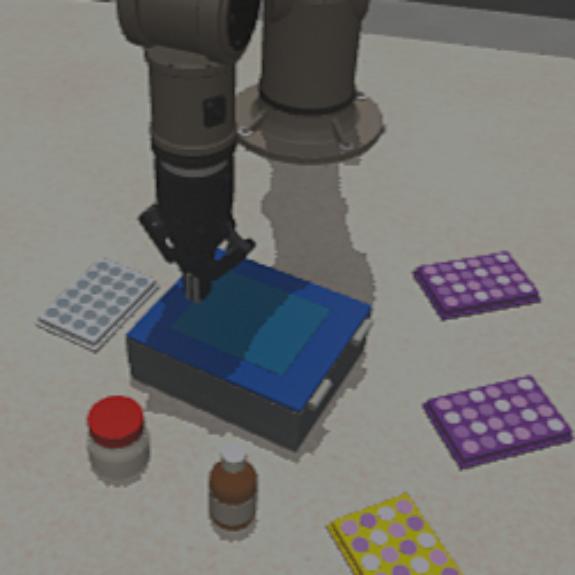

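The cover looks shut. I'll press lightly once more to be sure, then lift off.

Emit:
{"api": "jog_arm", "payload": {
  "motion": [
    [0, [0, 0.002, 0], [0, 0, 0]],
    [0, [0, 0, 0], [0, 0, 0]],
    [0, [0, 0, 0], [0, 0, 0]],
    [0, [0, 0, 0], [0, 0, 0]]
  ]
}}

```text
clock: 12.27
tcp_pos: [0.4935, -0.0279, 0.0852]
orientation: [-1.558, 0.223, -0.222]
contact_force: [-8.7, 1.3, 29.2]
grip_width: 0.0001
```

Emit:
{"api": "jog_arm", "payload": {
  "motion": [
    [0, [0, -0.01, 0], [0, 0, 0]],
    [0, [0, -0.02, 0], [0, 0, 0]],
    [0, [0, -0.03, 0], [0, 0, 0]],
    [0, [0, -0.03, 0], [0, 0, 0]],
    [0, [0, -0.03, 0], [0, 0, 0]],
    [0, [0, -0.03, 0], [0, 0, 0]],
    [0, [0, -0.03, 0], [0, 0, 0]],
    [0, [0, 0, 0], [0, 0, 0]],
    [0, [0, 0, 0], [0, 0, 0]]
  ]
}}

```text
clock: 13.02
tcp_pos: [0.4946, -0.0278, 0.2649]
orientation: [-1.558, 0.219, -0.225]
contact_force: [-0.5, -0.2, -0.8]
grip_width: 0.0004
```

Run:
```python
from bench import r
from h import *
import pickle
report(r)
f=r.grab_frame("scene"); cv2.imwrite("pics/s11.png",cv2.resize(f["image"][60:310,150:400,::-1],None,fx=2.3,fy=2.3))
P=cloud(f); hsv=cv2.cvtColor(f["image"],cv2.COLOR_RGB2HSV); H,S,V=[hsv[...,i].astype(int) for i in range(3)]
b=(H>95)&(H<125)&(S>120)&(V>40)
Q=P[b];Q=tocase(Q[~np.isnan(Q[:,0])]);Q=Q[(abs(Q[:,1])<.12)&(abs(Q[:,0])<.09)&(Q[:,2]>.05)&(Q[:,2]<.12)]
c=np.polyfit(Q[:,1],Q[:,2],1);print("cover slope",c,len(Q), np.round(np.percentile(Q,[2,98],axis=0)*1e3))
# change around the loose things
f0=pickle.load(open("scene.pkl","rb"))
for nm,(x0,y0,x1,y1) in dict(jar=(185,228,218,270),bottle=(236,248,266,295),spare=(164,172,214,212)).items():
    a=cv2.cvtColor(f0["image"],cv2.COLOR_RGB2GRAY)[y0:y1,x0:x1].astype(np.float32);g=cv2.cvtColor(f["image"],cv2.COLOR_RGB2GRAY)[y0:y1,x0:x1].astype(np.float32)
    print(nm,"pixel shift",cv2.phaseCorrelate(a,g))
```

```text
t 13.02 tcp case mm [  2.5 -63.6 264.9] world [ 0.495 -0.028  0.265] F case [-0.4 -0.4 -0.8] w 0.0004
tool axes in case (cols)
 [[ 1.     0.004  0.   ]
 [-0.     0.002  1.   ]
 [ 0.004 -1.     0.002]]
cover slope [-0.00123284  0.06732408] 4128 [[-78. -91.  65.]
 [ 85. 100.  70.]]
jar pixel shift ((-0.04877199393261833, 0.45562839504939134), 1.0077754791872)
bottle pixel shift ((0.07507492494425705, 0.095202570705883), 0.8250609987311893)
spare pixel shift ((-0.14035906293694467, -0.2755589280287367), 0.8108933875560761)
```

View pics/s11.png

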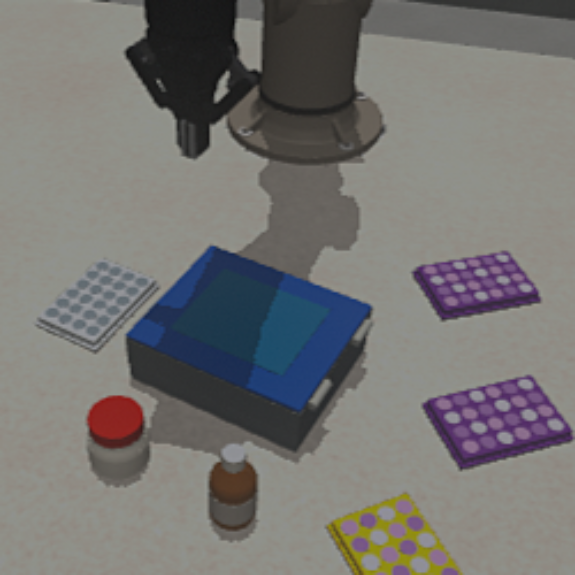

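The cover is shut with a slope of about 0, nothing else has moved, and the robot is clear. I'm handing the job in.

```bash
python3 -c "
from bench import r
print(r.hand_in())"
```

```text
the job is handed in; nothing more can be done
None
```

The case is closed and the job is handed in, at about 13 s on the robot's clock; `hand_in()` reports no verdict. With the fingers shut, I pushed the red flap down to its stop, which pushed back with about 25 N. I then crossed over the blue cover and pushed it from its outer side onto the rim, where it pushed back with about 29 N.

What the last checks showed:
- **Flap:** it was flat, at a slope of about 0 and 50 mm above the bench. I measured this just before closing the cover, because it can't be seen now.
- **Cover:** it is shut, with a slope of about -0.001 rad and its top 67 mm above the bench.
- **Bottle, jar and spare plate:** each shifted by less than 0.5 pixel in the scene picture, so none has moved noticeably.
- **Robot:** the fingertips are about 18 cm above the cover, and the force reading is about zero.
- **Plate:** its final position could not be seen under the cover. In the last open views it lay in its place, and nothing disturbed it.

No check failed or disagreed.

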